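Fit the lens of a nail curing lamp and screw on its retaining ring

TASK

Fit the lens to the little curing lamp that stands face up on the table: pick the lens insert whose base fits the lamp's cell, drop it fully home, barrel up, then put the retaining ring over it with its lugs in the slots of the thread and screw the ring down clockwise until it is snug and clamps the lens. Let go, and leave the wider lens insert and the small nail things around the work where they stand.

Things in the scene. Friction and masses are not known exactly. Their poses are not given: they have to be found in the camera images.
- lamp: white curing lamp, fixed, face up; origin on its axis at the table, z up. Round foot 76 mm across, 10 mm high; body 52 mm across up to z = 30 mm; on it an aluminium collar 42 mm across with thread teeth out to 51 mm. Cable stub on the foot at +y; three small ridges on the foot, at +x and 120 degrees either side, in line with the three thread slots
- lamp_cell (a point): centre of the mouth of the lens cell, at the collar's top, 50 mm above the table: an open bore 36.4 mm across and 8.5 mm deep (floor at 41.5 mm), its mouth and outer rim chamfered, as are the lens base and the ring's skirt; axes as the lamp's
- lamp_slot (a point): one of the three slots of the three-start right-hand thread, 22 mm from the lamp's axis at its +x (the others 120 degrees either side), at the collar's top. A ring lug passes down a slot within about 12 degrees either way, onto the groove's floor. In the groove the ring goes down 5.5 mm per radian of clockwise turn (seen from above), with 1.8 mm of play up and down
- lens_c (a point): the lens insert that fits: grey round base 34 mm across and 10 mm high, on it a barrel 23 mm across with glass on top; 24 mm high in all, about 35 g; point on its axis 12 mm above its underside, z up. Home in the cell it stands on the floor, the top of its base 1.5 mm above the collar's top
- wide_lens_c (a point): a second lens insert that does not fit: the same but its base is 42 mm across; point on its axis 12 mm above its underside. To be left alone
- ring_c (a point): aluminium retaining ring, right way up, about 50 g, 19.5 mm high; point on its axis 9.75 mm above its bottom edge, z up. Skirt 60 mm across outside, 54 mm inside; lip at the top with a 29 mm opening, its underside 16 mm above the bottom edge. Two ears with flat faces 28 mm wide at +y and -y, 61 mm over them: the place to grip
- ring_lug (a point): one of the ring's three lugs, at its +x (the others 120 degrees either side), inside the skirt's bottom: 6.5 mm wide, 4 mm high, tips 22 mm from the axis; ridges on the lip mark them. In the slots the ring's bottom edge comes to 39.5 mm above the table (off the slots it stays up on the teeth); about 1.05 rad clockwise later, at 35.5 mm, the lip meets the lens; 0.1 to 0.3 rad more makes it snug, and it stays so
- pigment_a: small pigment jar, 32 mm across, 23 mm high, beside the lens; origin at its underside
- clip_a: small plastic clip, 16 x 54 x 17 mm, long along its y, beside the lens; origin at its underside
- bit_stand: block with file bits, 28 x 52 x 40 mm, long along its y, beside the ring; origin at its underside
- clip_b: small plastic clip, 16 x 54 x 17 mm, long along its y, beside the ring; origin at its underside
- pigment_b: small pigment jar, 32 mm across, 23 mm high, beside the wider lens insert; origin at its underside

How it is judged:
On the way:
1. the fitting lens insert sits fully home in the lamp's cell, upright and released (horizontal distance between lens_c and lamp below 0.0025 m and height (world z) of lens_c between 0.05 and 0.055 m and angle between lens_c's own z axis and vertical below 0.08 rad and contact force between lens and the fingers below 0.1 N and linear speed of lens below 0.02 m/s), for 0.2 s.
At the end, for the whole second after the job is handed in: Fitting lens insert home on the cell floor (1.5 mm), within 2.5 mm of the axis, upright (0.08 rad); ring within 3 mm of the axis, level (0.06 rad), down to within 1.2 mm of where its lip meets the lens, and pressing on the lens with over 3 N after release; all at rest (horizontal distance between lens_c and lamp below 0.0025 m and height (world z) of lens_c between 0.05 and 0.055 m and angle between lens_c's own z axis and vertical below 0.08 rad and horizontal distance between ring_c and lamp below 0.003 m and height (world z) of ring_c between 0.042 and 0.0465 m and angle between ring_c's own z axis and vertical below 0.06 rad and contact force between ring and lens above 3 N and linear speed of ring below 0.01 m/s); the robot touches nothing.
It fails at once if the wider lens insert or one of the small things beside the work is moved by more than 25 mm (distance of any of wide_lens_c, pigment_a, clip_a, bit_stand, clip_b, pigment_b from where it was at the start of the episode above 0.025 m).
It also fails if it takes over 67 s, if anything falls off the work surface, if the arm or the gripper's body presses on something with over 40 N, if the wrist force passes 120 N, or if a joint passes its speed limit or range.

ROBOT

A 6-joint arm with a two-finger parallel gripper is mounted at the origin on the work surface; the furniture and walls round the work are solid. World frame = base frame: x ahead of the robot, y to its left, z up, the work surface at z = 0. Lengths are in m, angles in rad, forces in N, time in s.
With the tool pointing down it reaches from about 0.35 to 0.975 m from the base axis. Payload 4.9 kg.
Tool frame: the origin (TCP) lies on the front face of the gripper's body, between the roots of the fingers; the fingertips stand ctrl.finger_overhang ahead of it and the grasp point (between the pads) lies 54 mm ahead of it (ctrl.finger_overhang is the distance from the TCP to the fingertips, in m); z points along the fingers, y is the line along which they close (so a half turn about z gives the same grasp; the last joint's range is limited). The gripper opens to 85 mm and grips with 20 to 120 N. Pads are 22 mm wide; open, the fingers measure 114 mm over their backs; the gripper's body (76 mm by 85 mm) begins 54 mm behind the grasp point. The pads swing forward as they close: fully open they stand 13 mm farther back than shut.
Start: joints at [-1.259, 0.053, 1.613, -0, 1.476, -0.119], TCP at [0.261, -0.568, 0.304] pointing down, gripper open.
Joint ranges: [-3.01, 3.01], [-1.01, 2.22], [0.06, 2.58], [-1.02, 4.17], [0.09, 2.62], [-3.14, 3.14]. Speed limits (rad/s): [2.57, 2.57, 3.14, 3.14, 3.14, 3.14].

INTERFACE

Orientations are given as a rotation vector (axis times angle).
In Python, from station import ctrl, vision gives the robot as it stands. The module is installed in compiled form; this text tells all that it offers.
- The arm moves only by the tool drive_tool, never from a script. Its argument "rows" is a list of rows, each a list of 2 entries, a list of its own where there are three numbers: the shift along the tool's x, y, z in m, then the turn about the tool's z in rad. A call has 1 to 10 rows; each row shifts and turns the commanded pose from where the row before left it, along the tool's axes as they then stand; what a row does not reach is not made up. A row lasts 1/10 s, in which the tool goes at most 50 mm and 8.59 degrees, less where a joint would pass 70% of its speed; a pose out of reach is approached as far as the arm can. A call with a gripper value outside its range is refused whole. "jaw" is the closure, from 0 (fully open) to 1 (shut), set as the call begins (left out, the last holds). The fingers move at their own pace and stop on an object; "grip_force" is the grip in N (left out, the last holds). Time passes only in rows, so rows that do not move let the fingers close. It gives the time, the measured TCP pose, the force, the opening and the grip force at its end, in the units of the state.
- ctrl.get_obs(): the state, without advancing time (a new reading comes with each control period).
- vision.get_image(name): name is "side" or "top"; returns a dict with "image" (480x640x3 uint8, blue, green, red), "vertical_fov" (degrees; the focal length in pixels is half the picture's height over the tangent of half this angle, whatever the lens; pixels are square), "cx", "cy" (the principal point, pixels), "dist_coeffs" ([k1, k2, p1, p2, k3] as OpenCV has them; the pictures are not rectified), "R" (3x3) and "t" (3): a world point X has camera coordinates R X + t. Camera axes: x right, y down, z forward; pixel columns grow to the right and rows downward; lengths in m; the calibration is good to about 2 mm. A picture is of the moment at which its call begins. There is no depth.
- ctrl.finish_job(): hands the job in; it is judged then, once.
The state is a dict: "t": time; "q": joint angles; "dq": joint speeds; "effort": joint torques, N m; "tool_pos": TCP position; "tool_rot": TCP orientation; "contact_force": force on the tool from outside, world axes, zero at the start; "wrist_torque": the same for the moment, N m; "opening": finger opening in m; "grip_force": force on a finger pad.
Only numpy, scipy, OpenCV 4.12 (cv2) and the standard library are available. Lean on these libraries where they do the work, as an engineer would, in place of code of your own. Each camera call takes 0.05 s, during which the arm holds its last target. There are 200 camera calls.

## Working session

There is one attempt and no reset: what is moved stays moved. The work goes in short steps, Python scripts to look and compute and a tool call to move; the robot and the scene stay as the last step left them, time stands still between calls to the robot, and variables do not carry over. Pictures are saved under pics/ and viewed, at most 10 in all, crops included, and the job is handed in when it is done.

Besides the shell and the picture viewer there is one more tool, called after "Call:" as name(argument=value, ...) on one line, values as JSON. drive_tool: Moves the arm, as the interface text tells. Its arguments: {"type":"object","properties":{"rows":{"type":"array","items":{"type":"array"}},"jaw":{"type":"number"},"grip_force":{"type":"number"}},"required":["rows"]}

```bash
mkdir -p pics
python3 - <<'E'
from station import ctrl, vision
import cv2,numpy as np
for n in("side","top"):
    d=vision.get_image(n); cv2.imwrite(f"pics/{n}0.png",d["image"])
    print(n,d["vertical_fov"],d["cx"],d["cy"],d["dist_coeffs"],np.round(d["R"],3).tolist(),d["t"],"cam",-np.array(d["R"]).T@np.array(d["t"]))
print(ctrl.get_obs(),ctrl.finger_overhang)
E
```

```text
side 48.11088149977 321.23164975659404 249.05181109801856 [-0.10727905  0.          0.          0.          0.        ] [[0.277, 0.961, 0.021], [0.627, -0.165, -0.761], [-0.728, 0.224, -0.648]] [-0.13938975 -0.26136616  1.25696643] cam [ 1.11755537 -0.1905918   0.61842634]
top 43.33721361475945 320.32603103149523 238.08206337073247 [-0.13079699  0.          0.          0.          0.        ] [[-0.011, -1.0, 0.029], [-0.985, 0.006, -0.172], [0.172, -0.031, -0.985]] [-0.00506016  0.5175105   0.82377646] cam [0.36834033 0.01726027 0.90026544]
{'t': 0.1, 'q': array([-1.25900655e+00,  5.33405751e-02,  1.61418625e+00,  1.11965728e-05,
        1.47597703e+00, -1.19015213e-01]), 'dq': array([ 0.0002444 , -0.00130955, -0.0015255 ,  0.0006228 ,  0.00032733,
        0.00205991]), 'effort': array([ 6.11625292e-04, -3.94907463e+01, -3.71363032e+01, -1.05640179e-04,
        3.93429204e-03,  6.22088301e-07]), 'tool_pos': array([ 0.26086184, -0.5674823 ,  0.30273732]), 'tool_rot': array([-3.06713277e+00, -6.71077544e-01,  2.71328041e-04]), 'contact_force': array([-0.78054928,  0.45196468, -0.24023961]), 'wrist_torque': array([ 0.01154844,  0.03340718, -0.01806052]), 'grip_force': 0.0, 'opening': 0.08526598636052171} 0.0726
```

View pics/top0.png

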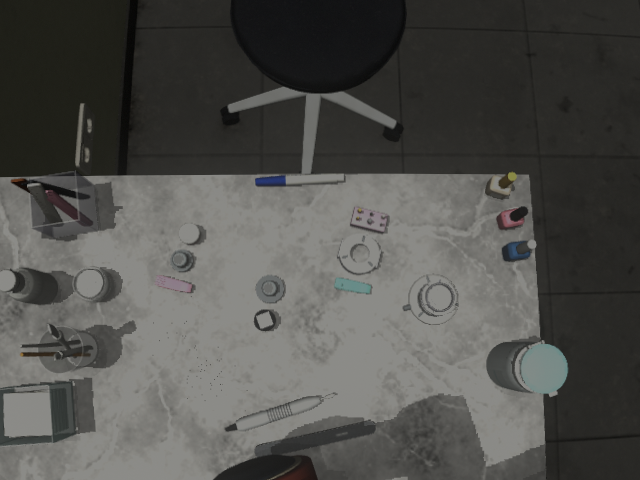

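View pics/side0.png

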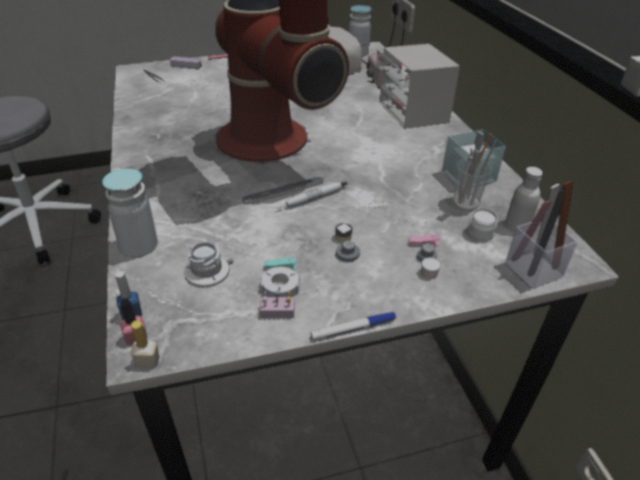

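The top view shows the lamp at about (435,298), the ring at (360,254), the lens at (181,260) between the jar (189,234) and the pink clip (176,284), and the wide lens at (270,289). The side view agrees with this. Next I'll enlarge the three work areas.

```bash
cat > h.py <<'E'
import cv2,numpy as np
from station import ctrl, vision
def cam(n):
    d=vision.get_image(n); f=240/np.tan(np.radians(d["vertical_fov"]/2))
    d["K"]=np.array([[f,0,d["cx"]],[0,f,d["cy"]],[0,0,1]]);d["R"]=np.array(d["R"]);d["t"]=np.array(d["t"]);d["D"]=np.array(d["dist_coeffs"]);return d
def ray(d,uv):
    p=cv2.undistortPoints(np.array([[uv]],float),d["K"],d["D"])[0,0]
    return -d["R"].T@d["t"], d["R"].T@np.array([p[0],p[1],1])
def onz(d,uv,z):
    c,r=ray(d,uv); return c+r*(z-c[2])/r[2]
def proj(d,X):
    return cv2.projectPoints(np.array(X,float).reshape(-1,3),cv2.Rodrigues(d["R"])[0],d["t"],d["K"],d["D"])[0].reshape(-1,2)
def crop(d,u,v,w,h,s): 
    return cv2.resize(d["image"][v-h:v+h,u-w:u+w],None,fx=s,fy=s,interpolation=cv2.INTER_CUBIC)
E
python3 - <<'E'
from h import *
d=cam("top"); s=cam("side")
c=[crop(d,u,v,33,37,4) for u,v in((435,298),(360,254),(181,260))]
e=[crop(s,u,v,33,37,4) for u,v in((205,262),(280,285),(428,254))]
im=np.vstack([np.hstack(c),np.hstack(e)])
cv2.imwrite("pics/c.png",cv2.convertScaleAbs(im,alpha=1.5))
E
```

```text
(no output)
```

View pics/c.png

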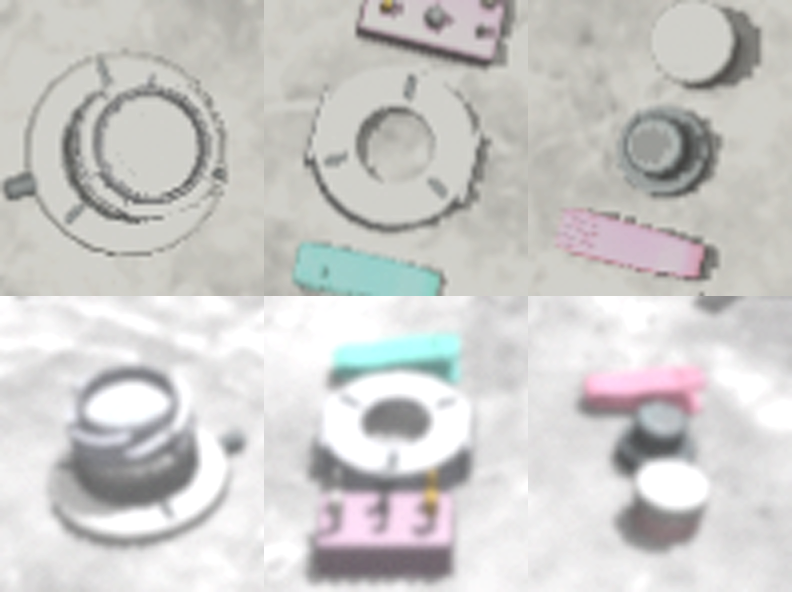

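Top row: the lamp rim is centred at about (440,297.5). The ring hole is at (360,253.3), with a lug ridge pointing image-up and the ear flats at left and right. The lens barrel top is at (180,259.5). The side view gives rim (203.8,250.5), hole (280,279) and barrel (428.5,246.8).

Run:
```python
from h import *
d=cam("top"); s=cam("side"); np.set_printoptions(precision=4,suppress=True)
for n,a,b,z in(("lamp",(440,297.5),(203.75,250.5),.05),("foot",(433.25,299.25),None,.01),("ring",(360,253.25),(280,279),.0195),("lens",(180,259.5),(428.5,246.75),.024),("lensbase",(182.75,260.5),None,.01)):
    print(n,onz(d,a,z),onz(s,b,z) if b else "")
    if b:
        c1,r1=ray(d,a);c2,r2=ray(s,b)
        k=np.linalg.lstsq(np.c_[r1,-r2],c2-c1,rcond=None)[0]; print("  tri",(c1+r1*k[0]+c2+r2*k[1])/2)
def A(c,pts,z,off):
    C=onz(d,c,z)
    for x,y in pts:
        v=onz(d,(off[0]+x/4,off[1]+y/4),z)-C; print(np.degrees(np.arctan2(v[1],v[0])),np.hypot(*v[:2]))
L=onz(d,(440,297.5),.05); L[2]=.0105; foot=proj(d,L)[0]; print(foot)
A(foot,[(103,67),(72,214),(218,175)],.0105,(402,261))
A((360,253.25),[(146,87),(72,159),(173,187)],.0195,(327,217))
# clip long axis (crop) and jar
C1=onz(d,(148+40/4,223+225/4),.015);C2=onz(d,(148+170/4,223+260/4),.015);print("clip ends",C1,C2)
print("jar",onz(d,(148+166/4,223+42/4),.023))
print("bit", [onz(d,(327+x/4,217+y/4),.04) for x,y in((94,30),(228,60))])
print("clipb", [onz(d,(327+x/4,217+y/4),.016) for x,y in((32,260),(175,285))])
# lamp circle by edges
```

```text
lamp [ 0.4297 -0.1787  0.05  ] [ 0.4341 -0.1797  0.05  ]
  tri [ 0.43   -0.1796  0.0466]
foot [ 0.4302 -0.1776  0.01  ] 
ring [ 0.4988 -0.0687  0.0195] [ 0.4994 -0.0686  0.0195]
  tri [ 0.4989 -0.0686  0.019 ]
lens [0.4905 0.1958 0.024 ] [0.4911 0.1965 0.024 ]
  tri [0.4907 0.1963 0.0236]
lensbase [0.4909 0.1945 0.01  ] 
[434.0555 299.5021]
14.241890877182387 0.03363631632804378
134.94133866338512 0.030994337255172255
-103.86448144159482 0.034691606738359755
-14.699155334024445 0.02245381483796999
102.77972427597666 0.02288064603583609
-136.74487712709904 0.02164652085047066
clip ends [0.4625 0.2297 0.015 ] [0.4494 0.1811 0.015 ]
jar [0.5293 0.183  0.023 ]
bit [array([ 0.5381, -0.0538,  0.04  ]), array([ 0.5267, -0.1025,  0.04  ])]
clipb [array([ 0.4568, -0.0312,  0.016 ]), array([ 0.4471, -0.0838,  0.016 ])]
```

The two views agree to about 1 mm. Lamp: (0.430,-0.178), slots at about 15°. Ring: (0.499,-0.0687), lugs at about -16°. Lens: (0.4908,0.196). I'll grip with tool x at about -15° for both parts. Moving above the lens now.

Call:
drive_tool(rows=[[[0.031, -0.035, 0], 0], [[0.031, -0.035, 0], 0], [[0.031, -0.035, 0], 0], [[0.031, -0.035, 0], 0], [[0.031, -0.035, 0], 0], [[0.031, -0.035, 0], 0], [[0.031, -0.035, 0], 0], [[0.031, -0.035, 0], 0], [[0.031, -0.035, 0], 0], [[0.031, -0.035, 0], 0]], jaw=0)

```text
t: 1.3
tool_pos: [0.3966, -0.1186, 0.3042]
tool_rot: [3.068, 0.671, 0.002]
contact_force: [1.3, -0.4, 0.7]
opening: 0.0855
grip_force: 0.0
```

Call:
drive_tool(rows=[[[0.031, -0.035, 0.01], 0], [[0.031, -0.035, 0.01], 0], [[0.031, -0.035, 0.01], 0], [[0.031, -0.035, 0.01], 0], [[0.031, -0.035, 0.01], 0], [[0, 0, 0.01], 0.139], [[0, 0, 0.01], 0.139], [[0, 0, 0.01], 0.139], [[0, 0, 0.01], 0.139], [[0, 0, 0.01], 0.139]])

```text
t: 2.3
tool_pos: [0.4642, 0.1035, 0.2035]
tool_rot: [-3.113, 0.422, -0.0]
contact_force: [0.2, 0.6, 0.4]
opening: 0.0853
grip_force: 0.0
```

```bash
cat >> h.py <<'E'
def st():
    o=ctrl.get_obs(); R=cv2.Rodrigues(o["tool_rot"])[0]; psi=np.degrees(np.arctan2(R[1,0],R[0,0]))
    print("t %.2f"%o["t"],"pos",np.round(o["tool_pos"],4),"psi %.2f"%psi,"tilt",np.round(R[:2,2],4),"F",np.round(o["contact_force"],1),"M",np.round(o["wrist_torque"],2),"open %.4f grip %.1f q6 %.2f oh %.4f"%(o["opening"],o["grip_force"],o["q"][5],ctrl.finger_overhang)); return o,R
def go(x,y,z,psi=None):
    o,R=st(); print("tool shift",np.round(R.T@(np.array([x,y,z])-o["tool_pos"]),4))
    if psi is not None: print("turn %.3f"%(np.radians((np.degrees(np.arctan2(R[1,0],R[0,0]))-psi+180)%360-180)))
E
python3 -c "
from h import *
go(.4908,.196,.13,-15)"
```

```text
t 2.30 pos [0.4642 0.1035 0.2035] psi -15.45 tilt [0.0001 0.    ] F [0.2 0.6 0.4] M [ 0.02 -0.   -0.07] open 0.0853 grip 0.0 q6 1.90 oh 0.0726
tool shift [ 0.0009 -0.0963  0.0735]
turn -0.008
```

Call:
drive_tool(rows=[[[0, -0.048, 0], 0], [[0.001, -0.0483, 0.015], -0.008], [[0, 0, 0.03], 0], [[0, 0, 0.03], 0], [[0, 0, 0], 0]], jaw=0.2)

```text
t: 2.8
tool_pos: [0.4871, 0.1951, 0.1244]
tool_rot: [3.113, -0.4, -0.014]
contact_force: [-1.0, 0.0, -0.1]
opening: 0.0685
grip_force: 0.0
```

Run:
```python
from h import *
go(.4908,.196,.0855,-15)
d=cam("top"); s=cam("side")
print(proj(s,[.4908,.196,.024]))
im=np.hstack([crop(d,181,260,40,45,5),crop(s,428,250,40,45,5)])
cv2.imwrite("pics/g1.png",cv2.convertScaleAbs(im,alpha=1.5))
```

```text
t 2.80 pos [0.4871 0.1951 0.1244] psi -14.63 tilt [-0.0093 -0.0023] F [-1.   0.  -0.1] M [0.01 0.05 0.01] open 0.0685 grip 0.0 q6 2.07 oh 0.0726
tool shift [ 0.0037 -0.002   0.0389]
turn 0.006
[[428.18738866 246.67848974]]
```

View pics/g1.png

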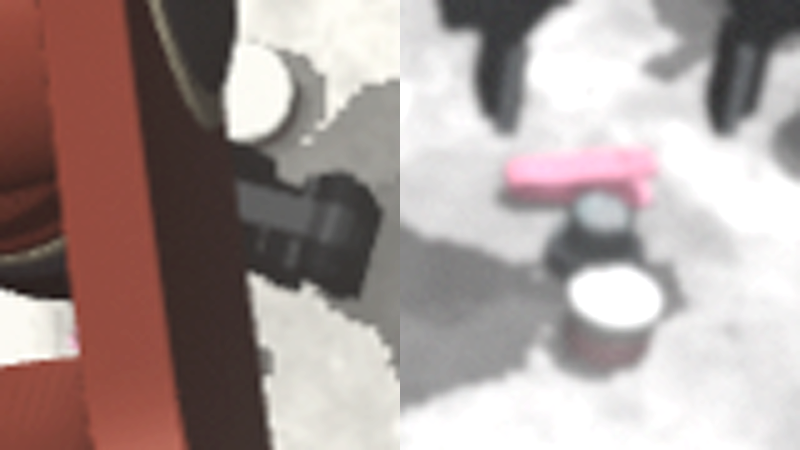

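The fingers straddle the lens squarely in the side view. The barrel top is at (428,247), as predicted. The pose still looked unsettled, so I'll re-read it.

```bash
python3 -c "
from h import *
go(.4908,.196,.0855,-15)"
```

```text
t 2.90 pos [0.49   0.1954 0.129 ] psi -14.68 tilt [-0.0012 -0.0003] F [-0.1  0.8  0.2] M [ 0.03  0.03 -0.05] open 0.0681 grip 0.0 q6 2.07 oh 0.0726
tool shift [ 0.0007 -0.0008  0.0435]
turn 0.006
```

Call:
drive_tool(rows=[[[0.0007, -0.0008, 0.015], 0], [[0, 0, 0.015], 0], [[0, 0, 0.008], 0], [[0, 0, 0.005], 0], [[0, 0, 0], 0], [[0, 0, 0], 0]])

```text
t: 3.5
tool_pos: [0.4913, 0.1961, 0.0862]
tool_rot: [-3.116, 0.401, -0.0]
contact_force: [0.4, -0.1, -0.1]
opening: 0.0682
grip_force: 0.0
```

Call:
drive_tool(rows=[[[0, 0, 0], 0], [[0, 0, 0], 0], [[0, 0, 0], 0], [[0, 0, 0], 0], [[0, 0, 0], 0], [[0, 0, 0], 0], [[0, 0, 0], 0], [[0, 0, 0], 0]], jaw=1, grip_force=40)

```text
t: 4.3
tool_pos: [0.4915, 0.1962, 0.0867]
tool_rot: [-3.116, 0.401, -0.001]
contact_force: [-1.1, 0.2, 5.4]
opening: 0.0203
grip_force: 39.4
```

```bash
python3 -c "
from h import *
go(.4908,.196,.2,15)"
```

```text
t 4.30 pos [0.4915 0.1962 0.0867] psi -14.68 tilt [0.0009 0.0002] F [-1.1  0.2  5.4] M [-0.06  0.13 -0.05] open 0.0203 grip 39.4 q6 2.07 oh 0.0726
tool shift [-0.0006  0.0003 -0.1133]
turn -0.518
```

Call:
drive_tool(rows=[[[0, 0, -0.01], 0], [[0, 0, -0.025], 0], [[0, 0, -0.03], 0], [[0, 0, -0.025], 0], [[0, 0, 0], 0], [[0, 0, 0], 0]])

```text
t: 4.9
tool_pos: [0.491, 0.1961, 0.176]
tool_rot: [-3.116, 0.401, -0.001]
contact_force: [-0.2, 0.3, -1.2]
opening: 0.0205
grip_force: 39.2
```

Run:
```python
from h import *
o,R=st(); s=cam("side")
P=np.r_[o["tool_pos"][:2],o["tool_pos"][2]-.0867+.01]; print(proj(s,[P,P+[0,0,-.01],P+[0,0,.014]]))
u,v=proj(s,P)[0].astype(int)
cv2.imwrite("pics/g2.png",cv2.convertScaleAbs(crop(s,u,v,40,40,7),alpha=1.5)); print(u-40,v-40)
```

```text
t 4.90 pos [0.491  0.1961 0.176 ] psi -14.68 tilt [0.0004 0.0002] F [-0.2  0.3 -1.2] M [-0.01 -0.02  0.01] open 0.0205 grip 39.2 q6 2.07 oh 0.0726
[[435.0314059  211.71303175]
 [434.09793836 216.57679435]
 [436.35722845 204.78699948]]
395 171
```

View pics/g2.png

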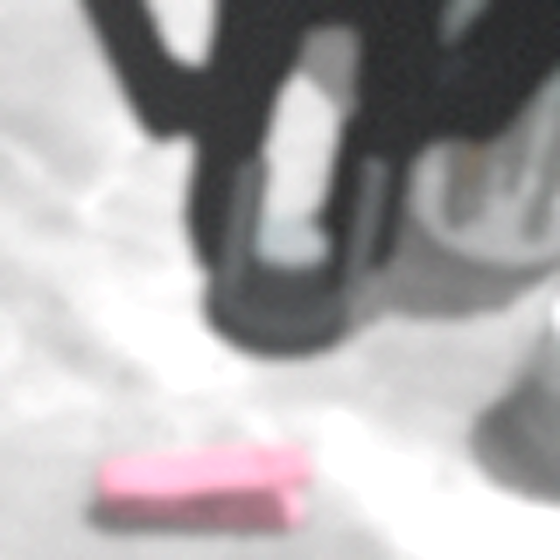

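The lens is held upright with its base centred at about (435,212), as predicted. I'll carry it over the lamp.

Call:
drive_tool(rows=[[[0.004, 0.042, 0], 0], [[0.004, 0.042, 0], 0], [[0.004, 0.042, 0], 0], [[0.004, 0.042, 0], 0], [[0.004, 0.042, 0], 0], [[0.004, 0.042, 0], 0], [[0.004, 0.042, 0], 0], [[0.004, 0.042, 0], 0], [[0.004, 0.042, 0], 0], [[0, 0, 0], 0]])

```text
t: 5.95
tool_pos: [0.4285, -0.182, 0.1744]
tool_rot: [3.115, -0.411, -0.005]
contact_force: [-0.1, 0.4, -0.0]
opening: 0.0205
grip_force: 39.4
```

Call:
drive_tool(rows=[[[0, 0, 0.01], 0], [[0, 0, 0.01], 0], [[0, 0, 0], 0], [[0, 0, 0], 0]])

```text
t: 6.35
tool_pos: [0.4298, -0.1773, 0.1548]
tool_rot: [-3.115, 0.398, 0.003]
contact_force: [-0.3, 0.2, 1.1]
opening: 0.0205
grip_force: 39.4
```

Run:
```python
from h import *
go(.430,-.1785,.14)
d=cam("top"); s=cam("side")
im=np.hstack([crop(d,435,292,40,40,5),crop(s,205,245,40,40,7)[:400,80:480]])
cv2.imwrite("pics/g3.png",cv2.convertScaleAbs(im,alpha=1.5))
```

```text
t 6.35 pos [ 0.4298 -0.1773  0.1548] psi -14.56 tilt [-0.002   0.0013] F [-0.3  0.2  1.1] M [ 0.03  0.07 -0.04] open 0.0205 grip 39.4 q6 1.27 oh 0.0726
tool shift [0.0005 0.0012 0.0148]
```

View pics/g3.png

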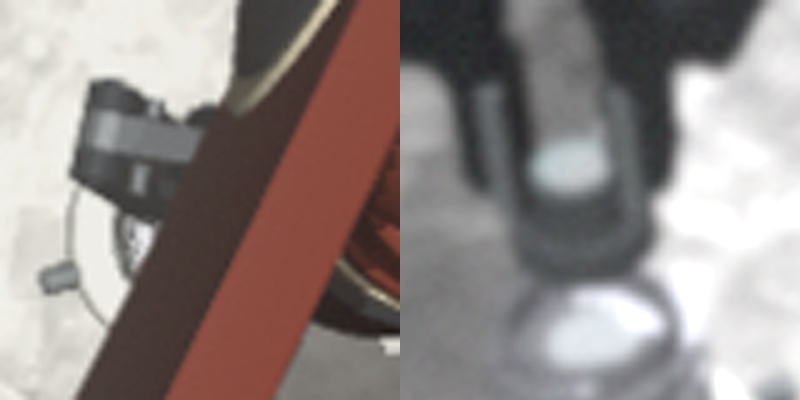

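The lens hangs just above the bore. In the side crop the lens base is centred at u≈202.6 and the lamp rim at u≈204. I'll compare both with projections.

Run:
```python
from h import *
o,R=st(); s=cam("side"); x,y,z=o["tool_pos"]
print("lens base", proj(s,[[x,y,z-.0867+h] for h in(0,.005,.01,.024)]).round(2).tolist())
print("lamp",proj(s,[[.43,-.1785,.05],[.43,-.1775,.05],[.434,-.1785,.05]]).round(2).tolist())
# rim outline extremes, 42mm circle at .05
a=np.linspace(0,6.28,60);c=proj(s,np.c_[.43+.021*np.cos(a),-.1785+.021*np.sin(a),.05+0*a]);print(c.min(0),c.max(0))
c=proj(s,np.c_[x+.017*np.cos(a),y+.017*np.sin(a),z-.0867+0*a]);print("lens bottom",c.min(0),c.max(0))
# measure: dark base / rim by row profiles
g=cv2.cvtColor(s["image"],cv2.COLOR_BGR2GRAY)
for r in range(222,262,3): print(r,g[r,174:234:1].tolist())
```

```text
t 6.45 pos [ 0.4304 -0.1779  0.156 ] psi -14.59 tilt [0.     0.0001] F [-0.1 -0.9 -0.4] M [ 0.04 -0.07 -0.02] open 0.0206 grip 39.4 q6 1.27 oh 0.0726
lens base [[203.17, 239.74], [202.79, 237.32], [202.41, 234.89], [201.34, 227.98]]
lamp [[204.23, 248.81], [204.84, 248.71], [204.51, 250.35]]
[191.24932379 240.60731693] [217.15411507 257.30770808]
lens bottom [192.50967853 233.11347394] [213.79285102 246.55788588]
222 [109, 110, 112, 114, 115, 112, 111, 108, 103, 86, 57, 37, 38, 54, 65, 67, 58, 46, 31, 29, 40, 62, 75, 84, 86, 84, 84, 85, 86, 85, 82, 72, 67, 70, 67, 59, 46, 38, 37, 34, 44, 84, 130, 157, 164, 165, 161, 160, 159, 159, 157, 155, 151, 150, 148, 144, 143, 140, 141, 145]
225 [110, 114, 115, 118, 117, 117, 112, 109, 101, 87, 68, 46, 38, 47, 61, 66, 60, 47, 34, 29, 42, 64, 91, 110, 118, 119, 120, 122, 123, 122, 114, 93, 71, 69, 70, 64, 51, 42, 38, 36, 43, 71, 113, 142, 153, 157, 160, 165, 169, 171, 171, 171, 168, 162, 157, 153, 149, 148, 147, 146]
228 [107, 107, 107, 105, 99, 93, 90, 89, 88, 87, 74, 53, 37, 38, 52, 65, 69, 60, 43, 43, 65, 98, 123, 132, 135, 136, 135, 136, 136,
[... 2451 characters left out ...]
50, 152, 152, 151, 150, 149, 148, 144, 136, 125, 109, 93, 86, 78, 76, 85, 105, 114, 116, 122, 135, 152, 158, 158, 157, 157, 152, 153, 153, 154, 156, 163, 166, 168]
258 [84, 84, 86, 84, 86, 88, 85, 85, 86, 85, 86, 86, 84, 86, 86, 86, 88, 89, 88, 86, 87, 89, 90, 95, 98, 103, 105, 106, 109, 107, 101, 96, 93, 88, 86, 84, 81, 84, 88, 90, 94, 95, 97, 101, 115, 132, 145, 166, 176, 170, 164, 161, 159, 157, 150, 143, 140, 141, 151, 162]
261 [89, 88, 88, 88, 87, 88, 88, 86, 88, 88, 88, 87, 86, 88, 87, 87, 84, 85, 88, 90, 93, 94, 95, 101, 102, 104, 104, 109, 114, 109, 98, 90, 89, 89, 92, 96, 99, 99, 95, 89, 82, 83, 92, 107, 111, 107, 121, 161, 184, 192, 191, 177, 154, 129, 112, 103, 100, 100, 110, 134]
```

Lens and rim are offset by nearly the same bias, so they are aligned to about 0.5 mm. I'll descend while watching the force.

Call:
drive_tool(rows=[[[0, 0, 0.008], 0], [[0, 0, 0.008], 0], [[0, 0, 0.004], 0], [[0, 0, 0.001], 0], [[0, 0, 0.001], 0], [[0, 0, 0], 0]])

```text
t: 7.1
tool_pos: [0.4302, -0.1788, 0.1341]
tool_rot: [3.116, -0.401, 0.0]
contact_force: [0.4, 0.7, -1.2]
opening: 0.0201
grip_force: 39.4
```

Call:
drive_tool(rows=[[[0, 0, 0.001], 0], [[0, 0, 0.001], 0], [[0, 0, 0.001], 0], [[0, 0, 0.001], 0], [[0, 0, 0.001], 0], [[0, 0, 0], 0]])

```text
t: 7.7
tool_pos: [0.43, -0.1786, 0.1289]
tool_rot: [-3.116, 0.401, 0.001]
contact_force: [-0.2, 0.1, -0.9]
opening: 0.0205
grip_force: 39.4
```

Call:
drive_tool(rows=[[[0, 0, 0.0005], 0], [[0, 0, 0.0005], 0], [[0, 0, 0], 0]])

```text
t: 8.0
tool_pos: [0.4302, -0.1787, 0.1282]
tool_rot: [3.116, -0.401, 0.0]
contact_force: [-0.5, -0.4, -0.2]
opening: 0.0205
grip_force: 39.5
```

Call:
drive_tool(rows=[[[0, 0, 0], 0], [[0, 0, 0], 0], [[0, 0, 0], 0], [[0, 0, 0], 0], [[0, 0, 0], 0]], jaw=0.25)

```text
t: 8.5
tool_pos: [0.4302, -0.1787, 0.1281]
tool_rot: [3.116, -0.401, 0.0]
contact_force: [0.3, 0.2, 1.2]
opening: 0.0641
grip_force: 0.0
```

Call:
drive_tool(rows=[[[0, 0, -0.015], 0], [[0, 0, -0.025], 0], [[0, 0, -0.025], 0], [[0, 0, -0.02], 0], [[0, -0.03, 0], 0], [[0, -0.03, 0], 0], [[0, 0, 0], 0]], jaw=0)

```text
t: 9.2
tool_pos: [0.4457, -0.1186, 0.2132]
tool_rot: [-3.116, 0.396, -0.001]
contact_force: [-0.3, 0.4, -0.9]
opening: 0.0854
grip_force: 0.0
```

Run:
```python
from h import *
go(.499,-.0687,.13,-16)
d=cam("top"); s=cam("side")
im=np.hstack([crop(d,435,292,40,40,5),crop(s,205,245,40,40,5)])
cv2.imwrite("pics/g4.png",cv2.convertScaleAbs(im,alpha=1.5))
a=(.4302,-.1787)
print(proj(s,[[*a,.0655]]),proj(d,[[*a,.0655]]))
```

```text
t 9.20 pos [ 0.4457 -0.1186  0.2132] psi -14.49 tilt [0.0005 0.0008] F [-0.3  0.4 -0.9] M [-0.    0.   -0.01] open 0.0854 grip 0.0 q6 1.40 oh 0.0726
tool shift [ 0.0391 -0.0615  0.0833]
turn 0.026
[[202.96564547 241.57714325]] [[442.466285   296.33254889]]
```

View pics/g4.png

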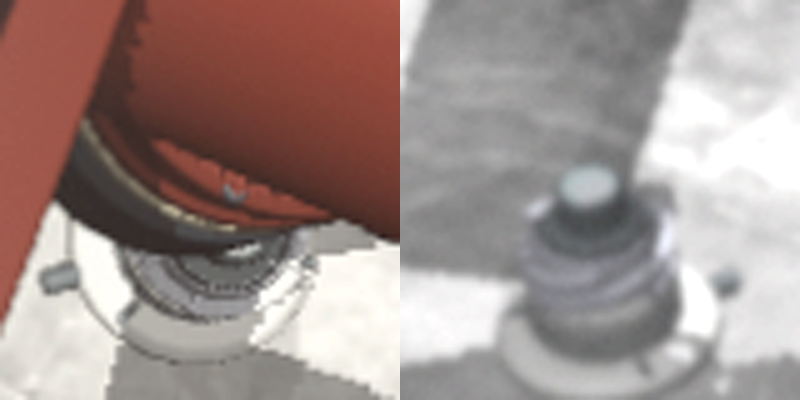

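The lens is home, with its glass at about (202.8,242.4) against the predicted (203.0,241.6). Now the ring.

Call:
drive_tool(rows=[[[0.0195, -0.031, 0], 0], [[0.0195, -0.0305, 0.01], 0], [[0, 0, 0.03], 0.026], [[0, 0, 0.03], 0], [[0, 0, 0.02], 0], [[0, 0, 0], 0], [[0, 0, 0], 0]])

```text
t: 10.0
tool_pos: [0.4986, -0.0718, 0.1232]
tool_rot: [3.11, -0.443, -0.001]
contact_force: [0.6, -0.1, 0.1]
opening: 0.0855
grip_force: 0.0
```

Run:
```python
from h import *
go(.499,-.0687,.076,-16)
```

```text
t 10.00 pos [ 0.4986 -0.0718  0.1232] psi -16.22 tilt [-0.0006 -0.    ] F [ 0.6 -0.1  0.1] M [0.01 0.01 0.04] open 0.0855 grip 0.0 q6 1.56 oh 0.0726
tool shift [-0.0005 -0.0031  0.0472]
turn -0.004
```

Call:
drive_tool(rows=[[[-0.0005, -0.0031, 0], 0], [[0, 0, 0.02], 0], [[0, 0, 0.015], 0], [[0, 0, 0.008], 0], [[0, 0, 0.004], 0], [[0, 0, 0], 0], [[0, 0, 0], 0]])

```text
t: 10.7
tool_pos: [0.4997, -0.0681, 0.077]
tool_rot: [3.11, -0.442, 0.003]
contact_force: [0.7, -0.9, 0.6]
opening: 0.0852
grip_force: 0.0
```

Call:
drive_tool(rows=[[[0, 0, 0], 0], [[0, 0, 0], 0], [[0, 0, 0], 0], [[0, 0, 0], 0], [[0, 0, 0], 0], [[0, 0, 0], 0]], jaw=1, grip_force=50)

```text
t: 11.3
tool_pos: [0.4999, -0.0682, 0.0772]
tool_rot: [3.11, -0.442, 0.003]
contact_force: [0.8, 0.1, 5.8]
opening: 0.0595
grip_force: 54.3
```

Run:
```python
from h import *
go(.499,-.0687,.2,-16)
```

```text
t 11.30 pos [ 0.4999 -0.0682  0.0772] psi -16.17 tilt [ 0.0018 -0.0006] F [0.8 0.1 5.8] M [-0.02  0.1   0.  ] open 0.0595 grip 54.3 q6 1.57 oh 0.0726
tool shift [-0.0005  0.0007 -0.1228]
turn -0.003
```

Call:
drive_tool(rows=[[[0, 0, -0.01], 0], [[0, 0, -0.03], 0], [[0, 0, -0.03], 0], [[0, 0, -0.02], 0], [[0, 0, -0.01], 0], [[0, 0, 0], 0], [[0, 0, 0], 0]], grip_force=80)

```text
t: 12.0
tool_pos: [0.4984, -0.0677, 0.175]
tool_rot: [-3.11, 0.442, 0.003]
contact_force: [0.1, -0.1, -0.9]
opening: 0.0585
grip_force: 86.5
```

Run:
```python
from h import *
o,R=st(); s=cam("side"); x,y,z=o["tool_pos"]; zb=z-.0772
C=np.array([x,y,zb+.0195]); print("pred top centre",proj(s,C))
for k in(-16.17,103.8,223.8):
    print("ridge",proj(s,C+.022*np.array([np.cos(np.radians(k)),np.sin(np.radians(k)),0])))
u,v=proj(s,C)[0].astype(int)
cv2.imwrite("pics/g5.png",cv2.convertScaleAbs(crop(s,u,v,40,40,7),alpha=1.2)); print(u-40,v-40)
go(.4302,-.1787,.16,15)
```

```text
t 12.00 pos [ 0.4984 -0.0677  0.175 ] psi -16.17 tilt [-0.0017  0.0005] F [ 0.1 -0.1 -0.9] M [ 0.01  0.   -0.03] open 0.0585 grip 86.5 q6 1.57 oh 0.0726
pred top centre [[278.48375466 231.01222595]]
ridge [[277.55011151 240.3697762 ]]
ridge [[291.55014527 226.6911422 ]]
ridge [[266.33969904 226.27035473]]
238 191
t 12.05 pos [ 0.4981 -0.0677  0.1745] psi -16.17 tilt [-0.0027  0.0008] F [ 0.3 -0.4  0.2] M [-0.02 -0.03 -0.05] open 0.0584 grip 86.5 q6 1.57 oh 0.0726
tool shift [-0.0343  0.1256  0.0145]
turn -0.544
```

View pics/g5.png

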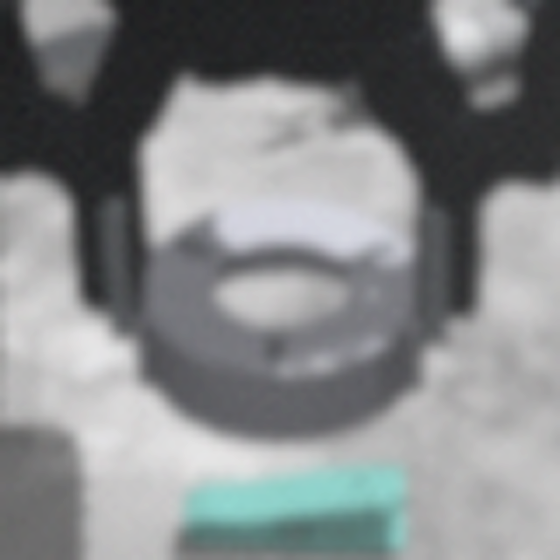

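The ring is held level. Its hole is at (278.1,232.4) against the predicted (278.5,231.0), and the front ridge lies along the tool x direction. I'll carry it over the lamp and turn it to 15°.

Call:
drive_tool(rows=[[[-0.0086, 0.0314, 0], 0], [[-0.0086, 0.0314, 0], 0], [[-0.0086, 0.0314, 0], 0], [[-0.0086, 0.0314, 0], 0], [[0, 0, 0], -0.136], [[0, 0, 0], -0.136], [[0, 0, 0], -0.136], [[0, 0, 0], -0.136], [[0, 0, 0], 0], [[0, 0, 0], 0]], grip_force=40)

```text
t: 13.05
tool_pos: [0.4305, -0.1787, 0.1748]
tool_rot: [-3.114, -0.405, 0.003]
contact_force: [-0.4, -0.3, -1.0]
opening: 0.0586
grip_force: 86.6
```

Run:
```python
from h import *
go(.4302,-.1787,.1297,15)
```

```text
t 13.05 pos [ 0.4305 -0.1787  0.1748] psi 14.84 tilt [-0.0019  0.0012] F [-0.4 -0.3 -1. ] M [-0.01  0.04  0.03] open 0.0586 grip 86.6 q6 0.76 oh 0.0726
tool shift [-0.0002  0.      0.0451]
turn -0.003
```

Call:
drive_tool(rows=[[[0, 0, 0.015], 0], [[0, 0, 0.015], 0], [[0, 0, 0.01], 0], [[0, 0, 0.005], 0], [[0, 0, 0], 0], [[0, 0, 0], 0]])

```text
t: 13.65
tool_pos: [0.4313, -0.1791, 0.1314]
tool_rot: [3.114, 0.409, 0.001]
contact_force: [0.4, 0.7, -0.8]
opening: 0.0585
grip_force: 86.6
```

Call:
drive_tool(rows=[[[0, 0, 0.001], 0], [[0, 0, 0.001], 0], [[0, 0, 0.001], 0], [[0, 0, 0.001], 0], [[0, 0, 0], 0], [[0, 0, 0], 0]])

```text
t: 14.25
tool_pos: [0.431, -0.179, 0.1271]
tool_rot: [-3.115, -0.41, 0.0]
contact_force: [-1.8, -0.8, -0.5]
opening: 0.0588
grip_force: 86.6
```

Call:
drive_tool(rows=[[[0, 0, 0.001], 0], [[0, 0, 0.001], 0], [[0, 0, 0.001], 0], [[0, 0, 0], 0], [[0, 0, 0], 0]])

```text
t: 14.75
tool_pos: [0.431, -0.1789, 0.124]
tool_rot: [-3.115, -0.41, 0.0]
contact_force: [0.5, 0.2, -0.0]
opening: 0.0584
grip_force: 86.6
```

Call:
drive_tool(rows=[[[0, 0, 0.001], 0], [[0, 0, 0.001], 0], [[0, 0, 0.001], 0], [[0, 0, 0], 0], [[0, 0, 0], 0]])

```text
t: 15.25
tool_pos: [0.431, -0.179, 0.121]
tool_rot: [-3.115, -0.41, 0.0]
contact_force: [0.3, 0.8, -1.0]
opening: 0.0584
grip_force: 86.6
```

Call:
drive_tool(rows=[[[0, 0, 0.001], 0], [[0, 0, 0.001], 0], [[0, 0, 0.001], 0], [[0, 0, 0], 0], [[0, 0, 0], 0]])

```text
t: 15.75
tool_pos: [0.431, -0.179, 0.118]
tool_rot: [-3.115, -0.41, 0.0]
contact_force: [0.8, -0.5, -0.3]
opening: 0.0586
grip_force: 86.6
```

Call:
drive_tool(rows=[[[0, 0, 0.0005], 0], [[0, 0, 0.0005], 0], [[0, 0, 0.0005], 0], [[0, 0, 0.0005], 0], [[0, 0, 0], 0], [[0, 0, 0], 0]])

```text
t: 16.35
tool_pos: [0.4312, -0.1791, 0.1169]
tool_rot: [-3.115, -0.41, 0.0]
contact_force: [-2.3, 1.0, 5.9]
opening: 0.0586
grip_force: 87.3
```

The lugs are in the slots with the ring bottom at 39.7 mm, touching the groove floor. Next I turn clockwise, descending 5.5 mm/rad.

Call:
drive_tool(rows=[[[0, 0, -0.0006], 0], [[0, 0, 0.0005], 0.1], [[0, 0, 0.0005], 0.1], [[0, 0, 0.0006], 0.1], [[0, 0, 0], 0], [[0, 0, 0], 0]], grip_force=100)

```text
t: 16.95
tool_pos: [0.4313, -0.1792, 0.1154]
tool_rot: [3.141, -0.057, 0.001]
contact_force: [-1.0, -0.6, 2.9]
opening: 0.0583
grip_force: 106.6
```

```bash
python3 -c "
from h import *
st()"
```

```text
t 16.95 pos [ 0.4313 -0.1792  0.1154] psi -2.08 tilt [ 0.0007 -0.0005] F [-1.  -0.6  2.9] M [-0.02  0.02 -0.06] open 0.0583 grip 106.6 q6 1.05 oh 0.0726
```

Call:
drive_tool(rows=[[[0, 0, 0.0005], 0.1], [[0, 0, 0.0006], 0.1], [[0, 0, 0.0005], 0.1], [[0, 0, 0.0006], 0.1], [[0, 0, 0.0005], 0.1], [[0, 0, 0], 0], [[0, 0, 0], 0]])

```text
t: 17.65
tool_pos: [0.4316, -0.1793, 0.1132]
tool_rot: [3.029, -0.832, 0.002]
contact_force: [-0.6, 0.7, 6.0]
opening: 0.058
grip_force: 106.9
```

```bash
python3 -c "
from h import *
st()"
```

```text
t 17.65 pos [ 0.4316 -0.1793  0.1132] psi -30.72 tilt [ 0.0013 -0.0007] F [-0.6  0.7  6. ] M [ 0.01  0.03 -0.02] open 0.0580 grip 106.9 q6 1.55 oh 0.0726
```

Call:
drive_tool(rows=[[[0, 0, 0.0003], 0.08], [[0, 0, 0.0002], 0.08], [[0, 0, 0], 0.08], [[0, 0, 0], 0], [[0, 0, 0], 0]])

```text
t: 18.15
tool_pos: [0.4317, -0.1795, 0.1131]
tool_rot: [2.907, -1.189, 0.003]
contact_force: [-0.7, -0.4, 7.2]
opening: 0.0581
grip_force: 107.2
```

```bash
python3 -c "
from h import *
st()"
```

```text
t 18.15 pos [ 0.4317 -0.1795  0.1131] psi -44.48 tilt [ 0.0015 -0.0013] F [-0.7 -0.4  7.2] M [ 0.    0.25 -0.09] open 0.0581 grip 107.2 q6 1.79 oh 0.0726
```

Call:
drive_tool(rows=[[[0, 0, 0], 0.05], [[0, 0, 0], 0.05], [[0, 0, 0], 0], [[0, 0, 0], 0]])

```text
t: 18.55
tool_pos: [0.4314, -0.1795, 0.113]
tool_rot: [2.845, -1.33, 0.001]
contact_force: [-2.8, 0.3, 7.4]
opening: 0.0583
grip_force: 107.3
```

```bash
python3 -c "
from h import *
st()"
```

```text
t 18.55 pos [ 0.4314 -0.1795  0.113 ] psi -50.13 tilt [ 0.0002 -0.0015] F [-2.8  0.3  7.4] M [-0.06  0.4   0.21] open 0.0583 grip 107.3 q6 1.89 oh 0.0726
```

Call:
drive_tool(rows=[[[0, 0, 0], 0.04], [[0, 0, 0], 0.04], [[0, 0, 0], 0], [[0, 0, 0], 0]], grip_force=120)

```text
t: 18.95
tool_pos: [0.4313, -0.1796, 0.113]
tool_rot: [2.79, -1.441, 0.001]
contact_force: [-2.8, -0.9, 7.7]
opening: 0.0574
grip_force: 127.9
```

```bash
python3 -c "
from h import *
st()"
```

```text
t 18.95 pos [ 0.4313 -0.1796  0.113 ] psi -54.64 tilt [-0.0003 -0.0019] F [-2.8 -0.9  7.7] M [-0.11  0.51  0.64] open 0.0574 grip 127.9 q6 1.97 oh 0.0726
```

Call:
drive_tool(rows=[[[0, 0, 0], 0.04], [[0, 0, 0], 0.04], [[0, 0, 0], 0], [[0, 0, 0], 0]])

```text
t: 19.35
tool_pos: [0.4312, -0.1796, 0.1128]
tool_rot: [2.73, -1.549, 0.001]
contact_force: [-3.6, -1.1, 7.5]
opening: 0.0573
grip_force: 127.8
```

```bash
python3 -c "
from h import *
st()"
```

```text
t 19.35 pos [ 0.4312 -0.1796  0.1128] psi -59.15 tilt [-0.0006 -0.0024] F [-3.6 -1.1  7.5] M [-0.11  0.55  0.95] open 0.0573 grip 127.8 q6 2.05 oh 0.0726
```

Call:
drive_tool(rows=[[[0, 0, 0], 0.04], [[0, 0, 0], 0.04], [[0, 0, 0], 0], [[0, 0, 0], 0]])

```text
t: 19.75
tool_pos: [0.431, -0.1797, 0.1126]
tool_rot: [2.664, -1.662, 0.001]
contact_force: [-2.9, -1.8, 5.5]
opening: 0.0575
grip_force: 127.6
```

```bash
python3 -c "
from h import *
st()"
```

```text
t 19.75 pos [ 0.431  -0.1797  0.1126] psi -63.93 tilt [-0.0007 -0.0019] F [-2.9 -1.8  5.5] M [-0.3   0.62 -0.14] open 0.0575 grip 127.6 q6 2.13 oh 0.0726
```

The torque rose to about 1 N·m and then dropped, so the ring either latched snug or slipped in the grip. I'll release and look.

Call:
drive_tool(rows=[[[0, 0, 0], 0], [[0, 0, 0], 0], [[0, 0, 0], 0], [[0, 0, 0], 0], [[0, 0, 0], 0]], jaw=0)

```text
t: 20.25
tool_pos: [0.431, -0.1789, 0.1118]
tool_rot: [-2.663, 1.666, 0.0]
contact_force: [-0.6, 0.6, 0.5]
opening: 0.0855
grip_force: 0.0
```

Call:
drive_tool(rows=[[[0, 0, -0.015], 0], [[0, 0, -0.025], 0], [[0, 0, -0.03], 0], [[0, 0, -0.03], 0], [[-0.03, 0, 0], 0], [[-0.04, 0, 0], 0], [[-0.04, 0, 0], 0], [[0, 0, 0], 0]])

```text
t: 21.05
tool_pos: [0.3813, -0.0773, 0.2112]
tool_rot: [-2.666, 1.661, 0.002]
contact_force: [0.5, -0.5, 1.1]
opening: 0.0855
grip_force: 0.0
```

Run:
```python
from h import *
st(); d=cam("top"); s=cam("side")
im=np.hstack([crop(d,438,295,40,45,5),crop(s,205,250,40,45,5)])
cv2.imwrite("pics/g6.png",cv2.convertScaleAbs(im,alpha=1.2))
a=[.4305,-.1788]; z=.0355+.0195
for n,c in(("top",d),("side",s)):
    print(n,"ring top c",proj(c,[[*a,z]])[0],"ridges by final turn",[ (t,proj(c,[[a[0]+.022*np.cos(np.radians(15-np.degrees(t)+k)),a[1]+.022*np.sin(np.radians(15-np.degrees(t)+k)),z] for k in(0,120,240)]).round(1).tolist()) for t in(1.2,1.37)])
```

```text
t 21.05 pos [ 0.3813 -0.0773  0.2112] psi -63.86 tilt [-0.0004  0.0012] F [ 0.5 -0.5  1.1] M [ 0.01  0.01 -0.04] open 0.0855 grip 0.0 q6 2.29 oh 0.0726
top ring top c [440.83754203 296.69351991] ridges by final turn [(1.2, [[452.7, 287.4], [426.6, 290.6], [443.1, 312.2]]), (1.37, [[454.2, 289.6], [427.7, 288.3], [440.5, 312.3]])]
side ring top c [203.70863389 246.68564545] ridges by final turn [(1.2, [[193.6, 253.6], [216.8, 248.1], [200.7, 238.7]]), (1.37, [[192.2, 252.5], [216.0, 249.5], [203.0, 238.3]])]
```

View pics/g6.png

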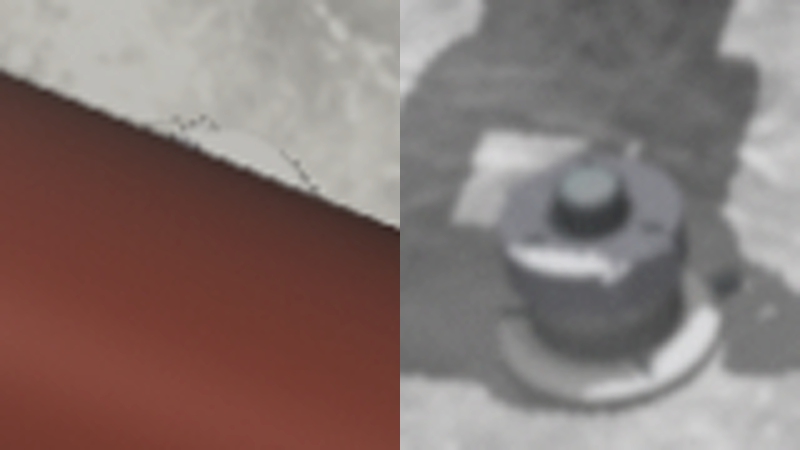

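The ring sits level and seated. Its ridges at about (215.4,250) and (191.6,253) match a turn of about 1.3–1.37 rad. I'll confirm it is snug by regripping and feeling for resistance.

```bash
python3 -c "
from h import *
go(.431,-.179,.1125,-63.9)"
```

```text
t 21.15 pos [ 0.3829 -0.0796  0.212 ] psi -63.98 tilt [ 0.0011 -0.0007] F [-0.3  0.1  0.1] M [-0.   -0.05  0.05] open 0.0854 grip 0.0 q6 2.29 oh 0.0726
tool shift [0.1103 0.0004 0.0997]
turn -0.001
```

Call:
drive_tool(rows=[[[0.037, 0, 0], 0], [[0.037, 0, 0], 0], [[0.0363, 0.0004, 0], 0], [[0, 0, 0.03], 0], [[0, 0, 0.03], 0], [[0, 0, 0.025], 0], [[0, 0, 0.01], 0], [[0, 0, 0.0045], 0], [[0, 0, 0], 0], [[0, 0, 0], 0]])

```text
t: 22.15
tool_pos: [0.4317, -0.1801, 0.1138]
tool_rot: [2.663, -1.666, 0.004]
contact_force: [0.3, 0.3, 0.9]
opening: 0.0852
grip_force: 0.0
```

Call:
drive_tool(rows=[[[0, 0, 0], 0], [[0, 0, 0], 0], [[0, 0, 0], 0], [[0, 0, 0], 0], [[0, 0, 0], 0], [[0, 0, 0], 0]], jaw=1, grip_force=120)

```text
t: 22.75
tool_pos: [0.4312, -0.18, 0.1145]
tool_rot: [2.663, -1.665, 0.001]
contact_force: [-5.7, -0.0, 9.8]
opening: 0.0575
grip_force: 129.9
```

```bash
python3 -c "
from h import *
st()"
```

```text
t 22.75 pos [ 0.4312 -0.18    0.1145] psi -64.03 tilt [-0.0001 -0.0013] F [-5.7 -0.   9.8] M [0.13 0.84 0.12] open 0.0575 grip 129.9 q6 2.13 oh 0.0726
```

Call:
drive_tool(rows=[[[0, 0, 0], 0.03], [[0, 0, 0], 0.03], [[0, 0, 0], 0], [[0, 0, 0], 0]])

```text
t: 23.15
tool_pos: [0.4311, -0.1799, 0.1145]
tool_rot: [2.616, -1.735, 0.001]
contact_force: [-4.9, 0.1, 10.2]
opening: 0.0575
grip_force: 130.0
```

```bash
python3 -c "
from h import *
st()"
```

```text
t 23.15 pos [ 0.4311 -0.1799  0.1145] psi -67.11 tilt [-0.0011 -0.0028] F [-4.9  0.1 10.2] M [0.15 0.94 1.84] open 0.0575 grip 130.0 q6 2.19 oh 0.0726
```

The resistance is firm: 1.84 N·m within 0.05 rad. The ring is snug, so I'll release and back off.

Call:
drive_tool(rows=[[[0, 0, 0], 0], [[0, 0, 0], 0], [[0, 0, 0], 0], [[0, 0, 0], 0], [[0, 0, 0], 0]], jaw=0)

```text
t: 23.65
tool_pos: [0.4308, -0.1795, 0.1124]
tool_rot: [-2.612, 1.746, -0.0]
contact_force: [-0.1, -0.3, 0.4]
opening: 0.0854
grip_force: 0.0
```

Call:
drive_tool(rows=[[[0, 0, -0.015], 0], [[0, 0, -0.025], 0], [[0, 0, -0.03], 0], [[0, 0, -0.03], 0], [[-0.03, 0, 0], 0], [[-0.03, 0, 0], 0], [[0, 0, 0], 0], [[0, 0, 0], 0], [[0, 0, 0], 0]])

```text
t: 24.55
tool_pos: [0.4081, -0.1245, 0.2124]
tool_rot: [2.612, -1.746, 0.001]
contact_force: [0.3, -0.8, 0.6]
opening: 0.0854
grip_force: 0.0
```

Run:
```python
from h import *
st(); s=cam("side")
cv2.imwrite("pics/g7.png",cv2.convertScaleAbs(crop(s,205,250,40,45,6),alpha=1.3))
```

```text
t 24.55 pos [ 0.4081 -0.1245  0.2124] psi -67.53 tilt [ 0.0002 -0.0003] F [ 0.3 -0.8  0.6] M [-0.01  0.08 -0.03] open 0.0854 grip 0.0 q6 2.28 oh 0.0726
```

View pics/g7.png

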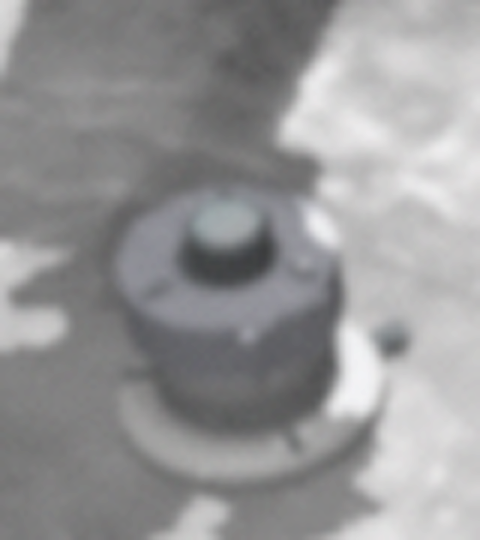

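The ring is level and down on the lens (centre at about (203,248)), and the gripper is clear. Handing in.

```bash
python3 -c "
from station import ctrl
print(ctrl.finish_job())"
```

```text
the job is handed in; nothing more can be done
None
```

The fitting lens is home in the lamp's cell, the ring is screwed down snug on it (it held against 1.8 N·m on a re-check), the gripper is clear, and the job is handed in at about 25 s; no verdict was returned, and I did not re-image the wide lens and small things afterwards, though the arm never reached into them.

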